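# Set the length stop of the tack-up jig from a sample

### The arm

A 6-joint arm with a two-finger parallel gripper is mounted at the origin on the work surface. World frame = base frame: x ahead of the robot, y to its left, z up, the work surface at z = 0. Lengths are in m, angles in rad, forces in N, time in s.
With the tool pointing down it reaches from about 0.25 to 0.775 m from the base axis. Payload 4 kg.
Tool frame: the origin (TCP) lies midway between the tips of the shut fingers; the grasp point (between the pads) lies 19 mm behind it; z points along the fingers, y is the line along which they close (so a half turn about z gives the same grasp; the last joint's range is limited). The gripper opens to 94 mm and grips with 3 to 60 N. Pads are 16 mm wide; open, the fingers measure 119 mm over their backs; the gripper's body (75 mm by 177 mm) begins 78 mm behind the grasp point.
Start: joints at [1.046, 0.087, 1.371, -0, 1.684, -0.103], TCP at [0.225, 0.502, 0.206] pointing down, gripper open.
Joint ranges: [-3.1, 3.1], [-0.76, 2.03], [0.27, 2.55], [-1.08, 4.22], [0.17, 2.65], [-2.57, 2.57]. Speed limits (rad/s): [2.79, 2.79, 3.14, 3.14, 3.14, 3.14].

### API

Orientations are given as [roll, pitch, yaw] about the fixed x, y, z axes, in that order (R = Rz(yaw) Ry(pitch) Rx(roll)).
In Python, from bench import robot gives the robot as it stands. The module is installed in compiled form; this text tells all that it offers.
- The arm moves only by the tool arm_command, never from a script. Its argument "targets" is a list of rows, each a list of 4 numbers: the shift along the world's x, y, z as a fraction of full scale, then the turn about the world's z as a fraction of full scale. A call has 1 to 8 rows; each row is the pose to reach, as a shift and turn from the pose commanded when the call began; what a row does not reach only later rows make up. Full scale, the value 1, is 0.5 m for a shift and 120 degrees for a turn. A row lasts 1/12 s, in which the tool goes at most 41.7 mm and 7.16 degrees, less where a joint would pass 70% of its speed; a pose out of reach is approached as far as the arm can. A call with a number of a shift or a turn outside -1 to 1 is refused whole. A call with a gripper value outside its range is refused whole. "claw" is the closure, from 0 (fully open) to 1 (shut), set as the call begins (left out, the last holds). The fingers move at their own pace and stop on an object; the grip force is fixed at half the most. Time passes only in rows, so rows that repeat a pose let the fingers close. It gives the time, the measured TCP pose, the force, the opening and the grip force at its end, in the units of the state.
- robot.get_obs(): the state, without advancing time (a new reading comes with each control period).
- robot.snapshot(name): name is "side" or "top" or "wrist"; returns the picture (400x640x3 uint8, red, green, blue); there is no depth.
- robot.camera_info(name): a dict with "vfov" (degrees; the focal length in pixels is half the picture's height over the tangent of half this angle, whatever the lens; pixels are square), "cx", "cy" (the principal point, pixels), "k1" (the pictures are not rectified: a ray, as slopes to the right and down, at radius r is drawn at 1 + k1 r^2 times it, then the intrinsics apply), "extrinsics" (4x4, takes a point from camera to world coordinates); the wrist camera has in their place "T_tool_cam" (4x4, takes a point from camera to tool coordinates, whose origin is the TCP and whose axes are the flange's). Camera axes: x right, y up, looking along -z (the intrinsics and any distortion apply to the point x, -y, -z); pixel columns grow to the right and rows downward; lengths in m; the calibration is good to about 2 mm. A picture is of the moment at which its call begins: read the wrist's pose just before it. camera_info takes no time and is no camera call.
- robot.close_job(): hands the job in; it is judged then, once.
The state is a dict: "time": time; "joint_positions": joint angles; "qvel": joint speeds; "joint_torque": joint torques, N m; "tool_pos": TCP position; "ee_rot": TCP orientation; "wrist_force": force on the tool from outside, world axes, zero at the start; "wrist_torque": the same for the moment, N m; "width": finger opening in m; "finger_force": force on a finger pad.
Only numpy, scipy, OpenCV 4.12 (cv2) and the standard library are available. Lean on these libraries where they do the work, as an engineer would, in place of code of your own. Each camera call takes 0.05 s, during which the arm holds its last target. There are 200 camera calls.

### The job

Set up the tack-up jig for a run of parts as long as the finished aluminium T-joint sample: lay the sample flat on the jig's base plate, its base's long edge flush against the fence and one end against the fixed end stop. Run the blue sliding stop up until it touches the sample's other end and lock it there by turning its orange clamp knob fully tight. Leave everything else on the bench where it is.

Things in the scene. Friction and masses are not known exactly. Their poses are not given: they have to be found in the camera images.
- jig: Tack-up jig bolted to the bench: steel base plate 180 (x) x 380 (y) x 10 mm, a fence along its +x side, a fixed black end stop at its -y end. Origin: centre of its underside, z up. The sample's place is the corner of fence and end stop, on the plate: with the sample home its origin is at jig x 5, y -105, z 10 mm and its y axis is parallel to the jig's
- end_stop_face (a point): Foot of the fixed end stop's working face at base-plate height, middle of its width (jig x 5, y -165, z 10 mm); axes as the jig's, the face looks to +y. The end stop is a black steel block 80 (x) x 22 (y) x 34 mm high on the plate
- fence_face (a point): Foot of the fence's working face at base-plate height, halfway along (jig x 45, y 0, z 10 mm); axes as the jig's, the face looks to -x. The fence is an aluminium T-slot extrusion 40 mm wide, 30 high on the plate, as long as the jig
- stop (a joint): Sliding stop riding on the fence. Value = clear opening in m between the end stop's face and the stop plate's face, 0 to 0.255; 0.120 when it touches the sample lying home. Starts at 0.18 to 0.25. Loose, it slides along the jig's y with about 2 N and stays where it is left; it can be moved by its knob or pushed
- stop_face (a point): Middle of the stop plate's working face (looks to jig -y), jig x 5 mm, 20 mm above the base plate; axes as the jig's. Blue plate 74 mm wide (x), 12 thick, from 2 to 54 mm above the base plate, hanging from a blue saddle 60 (y) x 56 (x) mm on the fence, top at jig z 65 mm
- clamp_knob (a joint): Clamp knob on top of the sliding stop, vertical axis. Value in rad, grows clockwise seen from above (tightening), 0 slack to 1.6 end of thread. Starts at 0 to 0.3, the stop sliding freely. From about 0.7 it bites on the fence and turns stiffer (0.1 N m slack, 0.15 N m tight); from 1.2 on the stop is firmly locked. Stays where it is left
- knob_grip (a point): Centre of the knob's orange wing, on its axis, 94.5 mm above the jig's underside, jig x 65 mm, 30 mm beyond the stop plate's face in jig +y. Wing 64 mm long (this point's x axis), 13 thick (y axis), 28 high (14 above and below this point); black hub 34 mm across right under it. At 0 the wing lies along jig x, across the fence; at 1.57 along the fence
- sample: Finished aluminium T-joint sample, about 0.3 kg, loose, starts flat on the bench, web up. Base 80 (x) x 120 (y) x 8 mm; upright web 6 mm thick, 50 high, full length (y) along the middle; overall height 58 mm. Origin: centre of the base's underside, z up. Same either way round. It can be gripped by the web from above
- steel_tee: Bystander: smaller rust-brown steel T-joint, base 60 x 90 x 8 mm, web 6 thick, 48 mm high overall, length along y. Origin under its centre. Not the sample
- squeeze_bottle: Bystander: white squeeze bottle with red cap, 58 mm across, 150 high, standing. Origin under its centre
- wrench: Bystander: steel wrench 170 mm long (x), lying flat, 8 mm high. Origin under its middle
- wire_brush: Bystander: wooden wire brush 200 mm long (x), 26 wide, lying on its back, bristles up, 29 mm high. Origin under its middle
- alu_block: Bystander: aluminium block 60 (x) x 90 (y) x 45 mm. Origin under its centre
There are look-alikes about, which are no part of the job. What is shaped like the sample but purple is not meant.

How it is judged:
By the outcome, as a careful person would: the job done as asked, in the order asked, and still so for the second after the job is handed in, with the robot touching nothing.
It also fails if it takes over 54 s, if anything falls off the work surface, if the arm or the gripper's body presses on something with over 40 N, if the wrist force passes 120 N, or if a joint passes its speed limit or range.

## Working session

There is one attempt and no reset: what is moved stays moved. The work goes in short steps, Python scripts to look and compute and a tool call to move; the robot and the scene stay as the last step left them, time stands still between calls to the robot, and variables do not carry over. Pictures are saved under pics/ and viewed, at most 10 in all, crops included, and the job is handed in when it is done.

Besides the shell and the picture viewer there is one more tool, called by a JSON object that holds its "api" and its "payload", one argument or row to a line. arm_command: Moves the arm, as the interface text tells. Shift numbers are shares of 0.5 m and turn numbers shares of 120 degrees, none past 1 either way. Its arguments: {"type":"object","properties":{"targets":{"type":"array"},"claw":{"type":"number"}},"required":["targets"]}

```bash
mkdir -p pics
cat > h.py <<'E'
import numpy as np, cv2
from bench import robot
from scipy.spatial.transform import Rotation as R
def cam(n, obs=None):
    c=robot.camera_info(n)
    if n=="wrist":
        o=obs or robot.get_obs(); T=np.eye(4); T[:3,:3]=R.from_euler('xyz',o["ee_rot"]).as_matrix(); T[:3,3]=o["tool_pos"]
        E=T@np.array(c["T_tool_cam"])
    else: E=np.array(c["extrinsics"])
    return dict(E=E,f=200/np.tan(np.radians(c["vfov"])/2),cx=c["cx"],cy=c["cy"],k=c["k1"])
def ray(c,p):
    K=np.array([[c['f'],0,c['cx']],[0,c['f'],c['cy']],[0,0,1.]])
    u=cv2.undistortPoints(np.array([[p]],float),K,np.array([c['k'],0,0,0.]))[0,0]
    d=c['E'][:3,:3]@np.array([u[0],-u[1],-1]); return c['E'][:3,3],d/np.linalg.norm(d)
def onz(c,p,z):
    o,d=ray(c,p); return o+d*(z-o[2])/d[2]
def tri(rs):
    A=sum(np.eye(3)-np.outer(d,d) for o,d in rs); b=sum((np.eye(3)-np.outer(d,d))@o for o,d in rs)
    x=np.linalg.solve(A,b); return x,[np.linalg.norm((np.eye(3)-np.outer(d,d))@(x-o)) for o,d in rs]
def proj(c,P):
    q=c['E'][:3,:3].T@(np.array(P)-c['E'][:3,3]); u=np.array([q[0],-q[1]])/-q[2]
    u=u*(1+c['k']*(u@u)); return np.array([c['cx'],c['cy']])+c['f']*u
E
python3 - <<'E'
from h import *
print(robot.get_obs())
for n in("top","side","wrist"):
    o=robot.get_obs()
    cv2.imwrite(f"pics/{n}0.png",robot.snapshot(n)[:,:,::-1]); print(n,cam(n,o))
E
```

```text
{'time': 0.0, 'joint_positions': array([ 1.04591430e+00,  8.79576740e-02,  1.37224167e+00, -6.81850728e-06,
        1.68356422e+00, -1.03075415e-01]), 'qvel': array([ 1.19387436e-03, -1.23056466e-03,  7.71030304e-04,  5.17317595e-04,
       -5.99039191e-05,  9.15357312e-04]), 'joint_torque': array([ 3.66790746e-04, -3.40196264e+01, -3.02421319e+01,  7.18330918e-02,
        3.32254416e-02, -1.48229483e-04]), 'tool_pos': array([0.2248994 , 0.50132965, 0.20430908]), 'ee_rot': array([-3.13943256e+00, -2.16631346e-04,  2.71978504e+00]), 'wrist_force': array([-0.10845503,  0.55822886, -1.33371606]), 'wrist_torque': array([-0.00844972, -0.02529849,  0.05187171]), 'finger_force': 0.0, 'width': 0.0937606441468828}
top {'E': array([[ 0.02151834,  0.98521954, -0.16993945,  0.35303824],
       [-0.99962898,  0.01836306, -0.02011721, -0.00535932],
       [-0.01669926,  0.17030929,  0.98524915,  1.19251853],
       [ 0.        ,  0.        ,  0.        ,  1.        ]]), 'f': np.float64(363.54608637375935), 'cx': 320.32839920683233, 'cy': 206.50043173473014, 'k': -0.07244950129365375}
side {'E': array([[ 0.9613659 ,  0.20492705, -0.18379477,  0.25572764],
       [-0.27524897,  0.70667277, -0.65180641, -1.02451396],
       [-0.00369001,  0.67721377,  0.73577706,  1.23595278],
       [ 0.        ,  0.        ,  0.        ,  1.        ]]), 'f': np.float64(445.94271009205625), 'cx': 315.9245341390419, 'cy': 203.3788906814522, 'k': -0.12812899207408926}
wrist {'E': array([[ 0.40870948, -0.88450851, -0.22494723,  0.15968877],
       [ 0.91266244,  0.39557103,  0.10281454,  0.53137024],
       [-0.00195773, -0.24732216,  0.96893133,  0.38337515],
       [ 0.        ,  0.        ,  0.        ,  1.        ]]), 'f': np.float64(289.5669619911375), 'cx': 314.01742121752335, 'cy': 205.49466627982437, 'k': -0.010735645064800703}
```

View pics/top0.png

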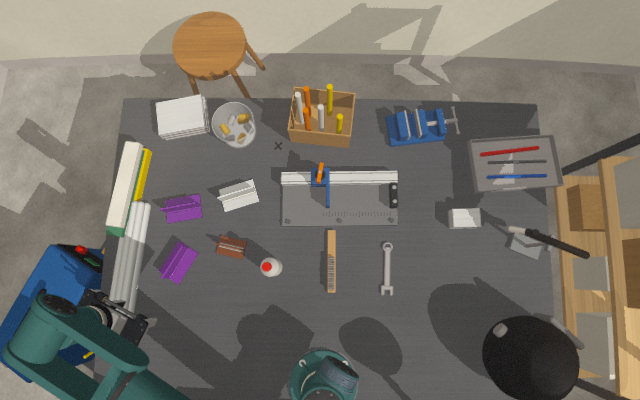

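View pics/side0.png

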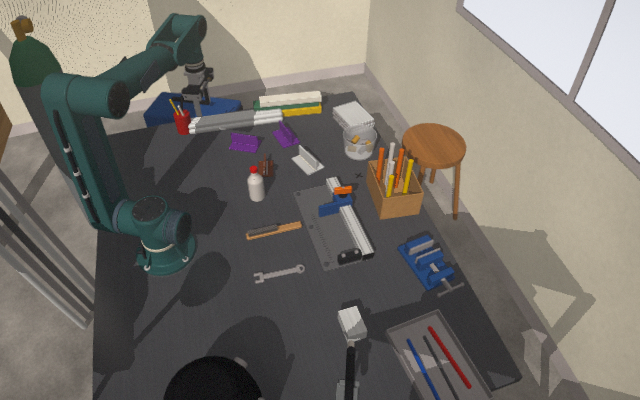

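The top view shows the sample, a white T, at about (238,195), with the jig centred on (340,198), blue stop at (320,178) and black end stop at (393,195). In the side view the sample is at (307,160), knob at (343,190) and end stop at (349,255). I'll enlarge the parts that matter.

Run:
```python
from h import *
a=cv2.imread("pics/top0.png")[155:235,210:405]; b=cv2.imread("pics/side0.png")[140:275,285:385]
def up(im,s,x0,y0):
    o=cv2.resize(im,None,fx=s,fy=s,interpolation=cv2.INTER_CUBIC)
    for x in range(-x0%10,im.shape[1],10): cv2.putText(o,str(x0+x),(x*s,8),0,.3,(0,255,255)); cv2.line(o,(x*s,10),(x*s,14),(0,255,255))
    for y in range(-y0%10,im.shape[0],10): cv2.putText(o,str(y0+y),(0,y*s+3),0,.3,(0,255,255))
    return o
cv2.imwrite("pics/c_top.png",up(a,4,210,155)); cv2.imwrite("pics/c_side.png",up(b,4,285,140))
```

```text
(no output)
```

View pics/c_top.png

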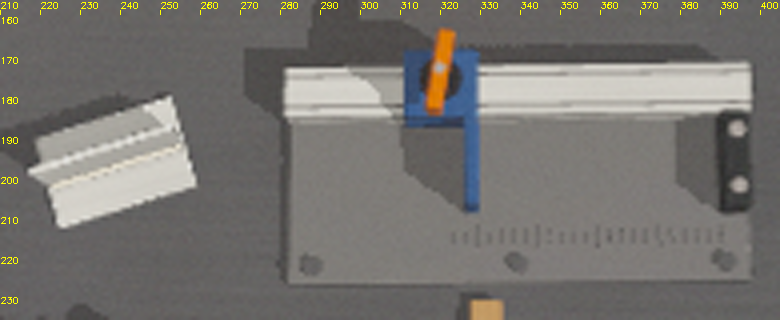

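View pics/c_side.png

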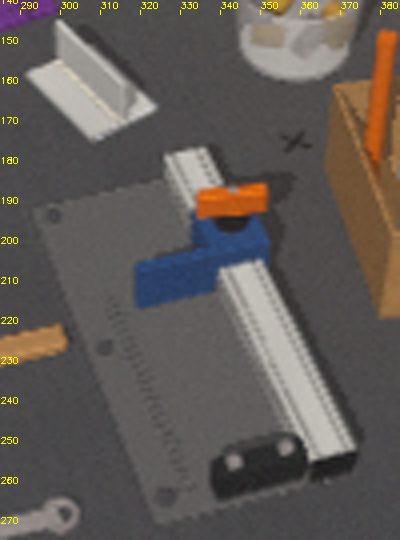

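The crops show these features:

| Feature | Top view | Side view |
|---|---|---|
| Sample base corners | (224,212), (258.5,201), (252.5,179), (218.5,190) | (292,158), (308,175), (323,166) |
| Web top ends | (217,198), (253,185) | (299,145), (317,161) |
| Knob wing | (321,163)–(318,183) | centre (343,189) |
| Plate's -x corners | (281.5,226), (397.5,225) | – |

Run:
```python
from h import *
np.set_printoptions(precision=4,suppress=True)
t,s=cam("top"),cam("side")
for n,p,q in [("webfar",(217,198),(299.5,145)),("webnear",(253,185),(317.5,161)),("base -x near",(258.5,201),(308,175)),("base +x near",(252.5,179),(323,166)),("base -x far",(224,212),(292,158)),("knob",(319.5,173),(343,190)),("plate-x+y",(281.5,226),(294,192)),("plate-x-y",(397.5,225),(325,271)),("stopplate low -x face",(329.5,208),(319.5,205))]:
    print(n,*tri([ray(t,p),ray(s,q)]))
print("base c z8", [onz(t,p,.008) for p in [(224,212),(258.5,201),(252.5,179),(218.5,190)]])
print("plate", [onz(t,p,.01) for p in [(281.5,226),(397.5,225)]], "fence top", [onz(t,p,.04) for p in [(281.5,171.5),(397.5,170.5),(281.5,183.5),(397.5,182.5)]],"estop",onz(t,(389.5,207),.044),"knobtop",[onz(t,p,.1085) for p in[(321,163),(318,183)]])
```

```text
webfar [0.5727 0.3508 0.0572] [np.float64(0.002259593426706592), np.float64(0.0022595934267063086)]
webnear [0.6169 0.2362 0.057 ] [np.float64(0.0017226661770148098), np.float64(0.001722666177014741)]
base -x near [0.5748 0.2265 0.001 ] [np.float64(0.001391525978293191), np.float64(0.0013915259782932344)]
base +x near [0.6456 0.2485 0.0129] [np.float64(0.00033708498348868483), np.float64(0.00033708498348859924)]
base -x far [0.5359 0.3401 0.0044] [np.float64(0.0025329912480490224), np.float64(0.002532991248048821)]
knob [0.65   0.0218 0.0947] [np.float64(0.001670705481232922), np.float64(0.0016707054812329612)]
plate-x+y [0.4942 0.1448 0.0069] [np.float64(0.004059597064000055), np.float64(0.0040595970640001635)]
plate-x-y [ 0.5042 -0.2359  0.008 ] [np.float64(0.0036375052367767636), np.float64(0.003637505236776705)]
stopplate low -x face [ 0.5475 -0.0119  0.0802] [np.float64(0.00671621343052843), np.float64(0.006716213430528633)]
base c z8 [array([0.5328, 0.3392, 0.008 ]), array([0.5721, 0.2253, 0.008 ]), array([0.6472, 0.2495, 0.008 ]), array([0.6074, 0.3631, 0.008 ])]
plate [array([0.4897, 0.1448, 0.01  ]), array([ 0.5003, -0.2351,  0.01  ])] fence top [array([0.666 , 0.1482, 0.04  ]), array([ 0.6762, -0.232 ,  0.04  ]), array([0.6256, 0.1465, 0.04  ]), array([ 0.6358, -0.2313,  0.04  ])] estop [ 0.5536 -0.2036  0.044 ] knobtop [array([0.6766, 0.0176, 0.1085]), array([0.6129, 0.0255, 0.1085])]
```

The heights check out: web top 57 mm and knob 95 mm, with residuals of 1–4 mm. The sample is at about (0.592,0.294) with yaw about 20°. The jig's yaw is about 1.6° and its centre about (0.585,-0.043). I'll move above the sample for a wrist-camera refinement.

{"api": "arm_command", "payload": {
  "targets": [
    [0.73, -0.41, 0, -0.38],
    [0.73, -0.41, 0, -0.38],
    [0.73, -0.41, 0, -0.38],
    [0.73, -0.41, 0, -0.38],
    [0.73, -0.41, 0, -0.38],
    [0.73, -0.41, 0, -0.38],
    [0.73, -0.41, 0, -0.38],
    [0.73, -0.41, 0, -0.38]
  ]
}}

```text
time: 0.82
tool_pos: [0.5172, 0.3372, 0.2051]
ee_rot: [-3.141, -0.0, 1.922]
wrist_force: [1.2, 0.7, -0.1]
width: 0.0943
finger_force: 0.0
```

{"api": "arm_command", "payload": {
  "targets": [
    [0.15, -0.087, 0, 0],
    [0.15, -0.087, 0, 0],
    [0.15, -0.087, 0, 0],
    [0.15, -0.087, 0, 0]
  ]
}}

```text
time: 1.15
tool_pos: [0.5924, 0.293, 0.2035]
ee_rot: [-3.139, 0.0, 1.92]
wrist_force: [0.3, 0.3, -0.2]
width: 0.094
finger_force: 0.0
```

Run:
```python
from h import *
o=robot.get_obs(); print(o["tool_pos"],o["ee_rot"],o["joint_positions"])
im=robot.snapshot("wrist")[:,:,::-1]; cv2.imwrite("pics/w1.png",im)
np.save("w1.npy",cam("wrist",o)["E"])
```

```text
[0.59238175 0.29295924 0.20353529] [-3.13888054e+00  1.27809370e-04  1.91978588e+00] [ 3.73555897e-01  3.40636060e-01  1.07378392e+00 -6.19324832e-05
  1.72988710e+00  2.45567861e-02]
```

View pics/w1.png

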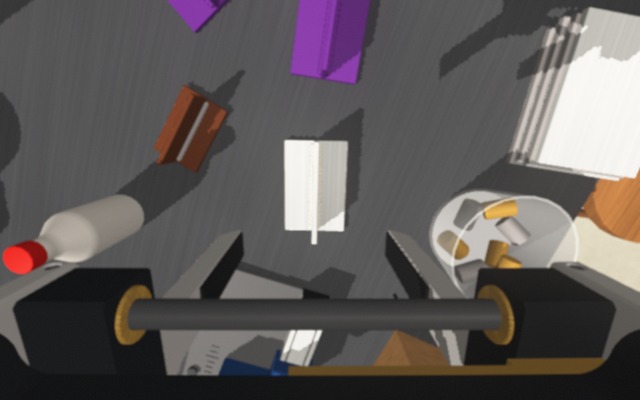

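In the wrist view the sample's base corners are at (284,140), (348,141), (345,231) and (285,230), and the web's near top end is at (314,243). The web runs nearly vertical in the image, so the yaw is close.

Run:
```python
from h import *
np.set_printoptions(precision=4,suppress=True)
im=cv2.imread("pics/w1.png"); h=cv2.cvtColor(im,cv2.COLOR_BGR2HSV)
m=((h[...,2]>150)&(h[...,1]<60)).astype(np.uint8); m[:,:270]=0;m[:,360:]=0;m[:130]=0;m[252:]=0
for y in range(136,250,8):
    x=np.where(m[y])[0]; print(y,(x.min(),x.max()+1) if len(x) else None, end=' ')
c=cam("wrist"); t=cam("top")
print()
P=[onz(c,p,.008) for p in [(284,140),(348,141),(345.5,231),(285,230)]]
print(P,np.mean(P,0)); d=P[0]-P[3]; e=P[1]-P[2]; print([np.degrees(np.arctan2(-v[0],v[1])) for v in (d,e)],np.linalg.norm(d),np.linalg.norm(P[1]-P[0]))
print("webtop near",onz(c,(314.5,243),.058), tri([ray(c,(314.5,243)),ray(t,(253,185)),ray(cam('side'),(317.5,161))]))
```

```text
136 None 144 (np.int64(284), np.int64(347)) 152 (np.int64(284), np.int64(347)) 160 (np.int64(284), np.int64(347)) 168 (np.int64(284), np.int64(347)) 176 (np.int64(284), np.int64(346)) 184 (np.int64(284), np.int64(345)) 192 (np.int64(284), np.int64(345)) 200 (np.int64(284), np.int64(345)) 208 (np.int64(284), np.int64(344)) 216 (np.int64(284), np.int64(345)) 224 (np.int64(285), np.int64(344)) 232 (np.int64(311), np.int64(317)) 240 (np.int64(311), np.int64(317)) 248 None 
[array([0.5337, 0.3392, 0.008 ]), array([0.6102, 0.366 , 0.008 ]), array([0.6517, 0.2531, 0.008 ]), array([0.5736, 0.2259, 0.008 ])] [0.5923 0.296  0.008 ]
[np.float64(19.373966119041448), np.float64(20.202223113436975)] 0.12011295128249701 0.08100879715741977
webtop near [0.6111 0.2407 0.058 ] (array([0.6155, 0.2379, 0.0545]), [np.float64(0.004061592750947922), np.float64(0.001128925272847106), np.float64(0.003748830915847419)])
```

{"api": "arm_command", "payload": {
  "targets": [
    [0, 0.005, -0.2, 0],
    [0, 0.005, -0.3, 0],
    [0, 0.005, -0.352, 0],
    [0, 0.005, -0.352, 0],
    [0, 0.005, -0.352, 0],
    [0, 0.005, -0.352, 0],
    [0, 0.005, -0.352, 0],
    [0, 0.005, -0.352, 0]
  ]
}}

```text
time: 1.87
tool_pos: [0.5928, 0.2992, 0.0339]
ee_rot: [3.135, -0.0, 1.925]
wrist_force: [-0.3, 0.5, 0.3]
width: 0.094
finger_force: 0.0
```

{"api": "arm_command", "payload": {
  "claw": 1,
  "targets": [
    [0, 0, 0, 0],
    [0, 0, 0, 0],
    [0, 0, 0, 0],
    [0, 0, 0, 0],
    [0, 0, 0, 0],
    [0, 0, 0, 0],
    [0, 0, 0, 0],
    [0, 0, 0, 0]
  ]
}}

```text
time: 2.53
tool_pos: [0.5907, 0.2975, 0.0293]
ee_rot: [-3.141, -0.0, 1.924]
wrist_force: [-0.0, -0.2, -0.1]
width: 0.0442
finger_force: 0.0
```

{"api": "arm_command", "payload": {
  "targets": [
    [0, 0, 0, 0],
    [0, 0, 0, 0],
    [0, 0, 0, 0],
    [0, 0, 0, 0],
    [0, 0, 0, 0],
    [0, 0, 0, 0],
    [0, 0, 0, 0],
    [0, 0, 0, 0]
  ]
}}

```text
time: 3.2
tool_pos: [0.5909, 0.2976, 0.0295]
ee_rot: [3.141, -0.0, 1.924]
wrist_force: [1.2, -0.2, -1.5]
width: 0.006
finger_force: 30.0
```

The grip is good, with a 6 mm opening on the web. Lifting and carrying it over to the jig corner, staying a few mm clear of the fence and end stop.

{"api": "arm_command", "payload": {
  "targets": [
    [0, 0, 0.08, 0],
    [0, 0, 0.16, 0],
    [0, 0, 0.24, 0],
    [0, -0.03, 0.28, 0],
    [-0.006, -0.1, 0.28, -0.05],
    [-0.006, -0.18, 0.28, -0.1],
    [-0.006, -0.26, 0.28, -0.155],
    [-0.006, -0.34, 0.28, -0.155]
  ]
}}

```text
time: 3.87
tool_pos: [0.5867, 0.1262, 0.1683]
ee_rot: [-3.139, 0.0, 1.597]
wrist_force: [1.4, -0.8, -3.6]
width: 0.0058
finger_force: 30.0
```

{"api": "arm_command", "payload": {
  "targets": [
    [0, -0.08, 0, 0],
    [0, -0.16, 0, 0],
    [0, -0.24, 0, 0],
    [0, -0.32, 0, 0],
    [0, -0.4, 0, 0],
    [0, -0.48, 0, 0],
    [0, -0.535, 0, 0],
    [0, -0.535, 0, 0]
  ]
}}

```text
time: 4.53
tool_pos: [0.5864, -0.146, 0.1677]
ee_rot: [-3.138, 0.003, 1.592]
wrist_force: [0.5, -0.3, -4.5]
width: 0.006
finger_force: 30.0
```

{"api": "arm_command", "payload": {
  "targets": [
    [0, 0, 0, 0],
    [0, 0, 0, 0],
    [0, 0, 0, 0]
  ]
}}

```text
time: 4.78
tool_pos: [0.5876, -0.1386, 0.1689]
ee_rot: [-3.141, -0.001, 1.601]
wrist_force: [0.0, 0.1, -2.8]
width: 0.0055
finger_force: 30.0
```

Run:
```python
from h import *
o=robot.get_obs(); print(o["tool_pos"],o["ee_rot"],o["width"],o["wrist_force"])
a=robot.snapshot("wrist")[:,:,::-1]; np.save("w2.npy",cam("wrist",o)["E"])
cv2.imwrite("pics/w2.png",a); b=robot.snapshot("top")[:,:,::-1]; cv2.imwrite("pics/top2.png",b)
```

```text
[ 0.5875869  -0.13858677  0.16891119] [-3.14059210e+00 -1.01321541e-03  1.60074483e+00] 0.005504092797201265 [ 0.02009034  0.11596405 -2.75109237]
```

View pics/w2.png

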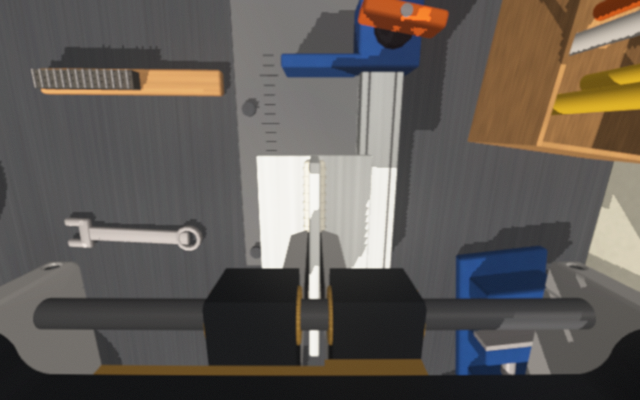

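The wrist view shows the sample held with its +y base edge from (257,155) to (371,155). The fence's near side is at about x=360 (row 72), the stop plate's face foot at about row 75, and the plate's -x edge runs (232,0)–(243,150).

Run:
```python
from h import *
np.set_printoptions(precision=4,suppress=True)
c=cam("wrist"); c["E"]=np.load("w2.npy")
zb=.169-.0295+.008
print("sample far", onz(c,(257,155),zb),onz(c,(371,155),zb))
im=cv2.imread("pics/w2.png"); g=cv2.cvtColor(im,cv2.COLOR_BGR2GRAY).astype(int)
for y in (80,110,140): print(y,g[y,345:412].tolist())
print(g[120,225:255].tolist(), g[30,220:250].tolist())
print("plate -x", onz(c,(241,120),.01),onz(c,(234,30),.01))
print("fence",onz(c,(359.5,110),.01),onz(c,(359.5,110),.04))
print("stop foot",onz(c,(320,76),.012), "knob",[onz(c,p,.1085) for p in [(363,8),(447,20)]])
```

```text
sample far [ 0.5468 -0.0833  0.1475] [ 0.6248 -0.0809  0.1475]
80 [120, 121, 121, 120, 120, 121, 120, 121, 121, 119, 120, 120, 120, 116, 107, 95, 113, 152, 182, 190, 188, 188, 175, 143, 118, 133, 165, 182, 186, 188, 189, 190, 189, 189, 189, 189, 188, 188, 187, 185, 186, 185, 186, 186, 186, 185, 185, 185, 173, 143, 114, 125, 162, 183, 187, 186, 176, 149, 103, 70, 59, 58, 60, 60, 58, 60, 58]
110 [122, 121, 122, 122, 121, 121, 121, 122, 121, 121, 121, 120, 115, 107, 98, 114, 155, 182, 189, 187, 183, 165, 133, 119, 144, 171, 183, 186, 187, 189, 188, 188, 188, 189, 190, 189, 187, 185, 184, 184, 184, 184, 186, 186, 184, 184, 172, 146, 115, 121, 158, 181, 186, 184, 174, 146, 100, 69, 60, 62, 61, 60, 60, 60, 60, 63, 62]
140 [124, 124, 124, 122, 122, 123, 123, 123, 123, 123, 120, 113, 102, 102, 121, 156, 179, 184, 185, 177, 154, 123, 125, 156, 179, 184, 184, 184, 183, 183, 184, 185, 185, 185, 186, 183, 182, 182, 182, 183, 181, 183, 182, 183, 174, 152, 122, 122, 155, 177, 183, 181, 170, 142, 98, 70, 65, 63, 62, 62, 62, 65, 62, 64, 62, 60, 63]
[91, 90, 90, 88, 89, 89, 90, 90, 90, 89, 91, 94, 109, 121, 128, 127, 127, 128, 128, 127, 127, 128, 127, 128, 127, 127, 127, 127, 127, 127] [87, 86, 87, 86, 87, 87, 86, 88, 88, 89, 87, 95, 112, 123, 124, 123, 123, 124, 124, 125, 125, 124, 123, 124, 124, 124, 123, 123, 124, 123]
plate -x [ 0.5029 -0.0563  0.01  ] [0.4982 0.0344 0.01  ]
fence [ 0.6351 -0.0416  0.01  ] [ 0.6307 -0.0438  0.04  ]
stop foot [ 0.5899 -0.0082  0.012 ] knob [array([0.6184, 0.0222, 0.1085]), array([0.6809, 0.0165, 0.1085])]
```

{"api": "arm_command", "payload": {
  "targets": [
    [0, 0, -0.07, 0],
    [0, 0, -0.14, 0],
    [0, 0, -0.2, 0],
    [0, 0, -0.23, 0],
    [0, 0, -0.25, 0],
    [0, 0, -0.25, 0],
    [0, 0, -0.25, 0],
    [0, 0, -0.25, 0]
  ]
}}

```text
time: 5.55
tool_pos: [0.5894, -0.1401, 0.0468]
ee_rot: [3.138, 0.001, 1.6]
wrist_force: [0.2, 0.4, -2.4]
width: 0.0058
finger_force: 30.0
```

{"api": "arm_command", "payload": {
  "targets": [
    [0, 0, -0.003, 0],
    [0, 0, -0.005, 0],
    [0, 0, -0.007, 0],
    [0, 0, -0.007, 0],
    [0, 0, -0.007, 0]
  ]
}}

```text
time: 5.97
tool_pos: [0.5879, -0.14, 0.0412]
ee_rot: [3.141, 0.0, 1.599]
wrist_force: [0.1, -0.0, -4.1]
width: 0.0059
finger_force: 30.0
```

{"api": "arm_command", "payload": {
  "targets": [
    [0, 0, -0.002, 0],
    [0, 0, -0.004, 0],
    [0, 0, -0.004, 0],
    [0, 0, -0.004, 0]
  ]
}}

```text
time: 6.3
tool_pos: [0.588, -0.14, 0.0395]
ee_rot: [3.141, 0.0, 1.599]
wrist_force: [-1.6, 0.0, -1.3]
width: 0.0058
finger_force: 30.0
```

{"api": "arm_command", "payload": {
  "targets": [
    [0.003, 0, 0, 0],
    [0.006, 0, 0, 0],
    [0.008, 0, 0, 0],
    [0.01, 0, 0, 0],
    [0.01, 0, 0, 0],
    [0.01, 0, 0, 0]
  ]
}}

```text
time: 6.8
tool_pos: [0.593, -0.1401, 0.0395]
ee_rot: [3.141, 0.0, 1.599]
wrist_force: [-2.9, 0.4, 3.3]
width: 0.0056
finger_force: 30.0
```

{"api": "arm_command", "payload": {
  "targets": [
    [0, -0.003, 0, 0],
    [0, -0.006, 0, 0],
    [0, -0.009, 0, 0],
    [0, -0.012, 0, 0],
    [0, -0.012, 0, 0],
    [0, -0.012, 0, 0]
  ]
}}

```text
time: 7.3
tool_pos: [0.5936, -0.1434, 0.0396]
ee_rot: [3.14, -0.004, 1.6]
wrist_force: [-0.8, 7.7, 5.9]
width: 0.0056
finger_force: 30.0
```

{"api": "arm_command", "payload": {
  "targets": [
    [0.002, 0, 0, 0],
    [0.004, 0, 0, 0],
    [0.004, 0, 0, 0],
    [0.004, 0, 0, 0]
  ]
}}

```text
time: 7.63
tool_pos: [0.5938, -0.1433, 0.0396]
ee_rot: [-3.139, -0.005, 1.6]
wrist_force: [-5.9, 8.4, 8.5]
width: 0.0058
finger_force: 30.0
```

Forces confirm contact with both fence and end stop. Releasing with a partial opening so the finger stays clear of the fence.

{"api": "arm_command", "payload": {
  "claw": 0.7,
  "targets": [
    [0, 0, 0, 0],
    [0, 0, 0, 0],
    [0, 0, 0, 0],
    [0, 0, 0, 0],
    [0, 0, 0, 0]
  ]
}}

```text
time: 8.05
tool_pos: [0.5949, -0.1464, 0.0387]
ee_rot: [3.141, 0.0, 1.599]
wrist_force: [-0.6, -0.5, -0.9]
width: 0.028
finger_force: 0.0
```

{"api": "arm_command", "payload": {
  "targets": [
    [0, 0, 0.04, 0],
    [0, 0, 0.1, 0],
    [0, 0, 0.18, 0],
    [0, -0.08, 0.24, 0],
    [0, -0.16, 0.26, 0],
    [0, -0.2, 0.26, 0],
    [0, -0.2, 0.26, 0],
    [0, -0.2, 0.26, 0]
  ]
}}

```text
time: 8.72
tool_pos: [0.5946, -0.2475, 0.1688]
ee_rot: [3.141, -0.0, 1.596]
wrist_force: [0.8, -0.1, -0.5]
width: 0.0279
finger_force: 0.0
```

Run:
```python
from h import *
o=robot.get_obs(); print(o["tool_pos"],o["ee_rot"],o["width"],o["wrist_force"])
a=robot.snapshot("wrist")[:,:,::-1]; np.save("w3.npy",cam("wrist",o)["E"])
cv2.imwrite("pics/w3.png",a)
```

```text
[ 0.59459931 -0.24751193  0.16876476] [ 3.14137015e+00 -1.96448753e-04  1.59644112e+00] 0.027938955436848826 [ 0.81173962 -0.10087867 -0.45946439]
```

View pics/w3.png

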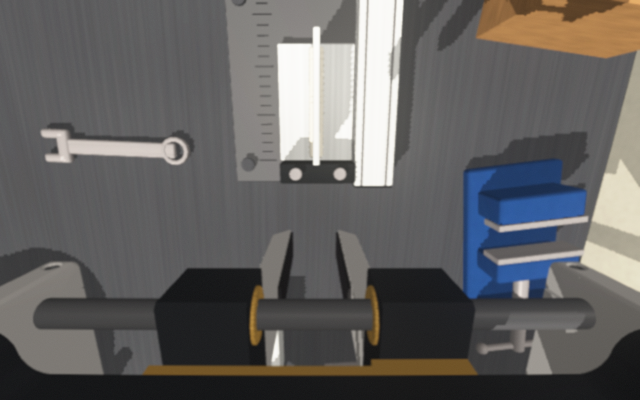

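The sample sits at (316,100) with its near end at the black end stop (row ~161) and its right edge meeting the fence at about x=354. Checking numerically.

Run:
```python
from h import *
np.set_printoptions(precision=4,suppress=True)
c=cam("wrist"); c["E"]=np.load("w3.npy")
im=cv2.imread("pics/w3.png"); g=cv2.cvtColor(im,cv2.COLOR_BGR2GRAY).astype(int)
for x in (290,300,335,345): print(x,"far",g[36:50,x].tolist(),"near",g[152:168,x].tolist())
for y in (60,80,100,150): print(y,"L",g[y,270:288].tolist(),"R",g[y,345:368].tolist())
for x in (290,345):
    a=onz(c,(x,43.5),.018); b=onz(c,(x,160.5),.044); print(a,b,a[1]-b[1])
print(onz(c,(278,80),.018),onz(c,(355,80),.018))
```

```text
290 far [123, 107, 99, 98, 97, 98, 115, 175, 237, 250, 251, 251, 251, 251] near [192, 190, 189, 189, 188, 189, 188, 167, 111, 58, 43, 50, 54, 58, 57, 59]
300 far [134, 122, 106, 100, 99, 101, 116, 181, 240, 252, 252, 252, 252, 252] near [199, 198, 197, 198, 197, 197, 195, 176, 116, 60, 46, 48, 51, 53, 54, 52]
335 far [102, 102, 104, 102, 102, 103, 115, 150, 190, 208, 212, 213, 213, 211] near [197, 197, 196, 196, 197, 197, 194, 176, 118, 66, 53, 56, 62, 64, 64, 66]
345 far [103, 103, 104, 103, 103, 104, 118, 154, 196, 217, 220, 220, 220, 220] near [204, 205, 203, 203, 203, 204, 202, 182, 123, 69, 55, 56, 58, 60, 60, 58]
60 L [137, 137, 138, 137, 139, 138, 145, 182, 234, 249, 251, 250, 251, 251, 251, 251, 251, 251] R [220, 219, 216, 214, 215, 223, 237, 246, 240, 205, 163, 158, 187, 232, 246, 249, 250, 249, 246, 230, 194, 208, 240]
80 L [140, 139, 139, 139, 140, 140, 142, 166, 222, 246, 250, 250, 250, 250, 251, 251, 251, 251] R [220, 218, 215, 214, 214, 217, 226, 229, 206, 166, 159, 180, 219, 243, 249, 250, 250, 247, 236, 203, 200, 236, 249]
100 L [138, 140, 138, 139, 140, 139, 139, 141, 171, 226, 246, 249, 249, 249, 249, 250, 250, 250] R [216, 214, 212, 211, 216, 231, 241, 233, 188, 158, 163, 197, 238, 249, 250, 250, 249, 243, 219, 196, 226, 245, 250]
150 L [122, 123, 126, 131, 135, 136, 135, 135, 138, 162, 216, 241, 246, 246, 245, 245, 246, 247] R [204, 204, 202, 201, 200, 192, 165, 125, 119, 159, 214, 243, 249, 249, 249, 246, 229, 196, 216, 241, 249, 249, 249]
[ 0.5656 -0.088   0.018 ] [ 0.5685 -0.2054  0.044 ] 0.1174058986363422
[ 0.6223 -0.0864  0.018 ] [ 0.6258 -0.2038  0.044 ] 0.11740031304242012
[ 0.5532 -0.1234  0.018 ] [ 0.6348 -0.1213  0.018 ]
```

```bash
python3 -c "
import cv2
a=cv2.imread('pics/w3.png')[20:190,230:410]
cv2.imwrite('pics/z3.png',cv2.resize(a,None,fx=3.5,fy=3.5,interpolation=cv2.INTER_CUBIC))"
```

```text
(no output)
```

View pics/z3.png

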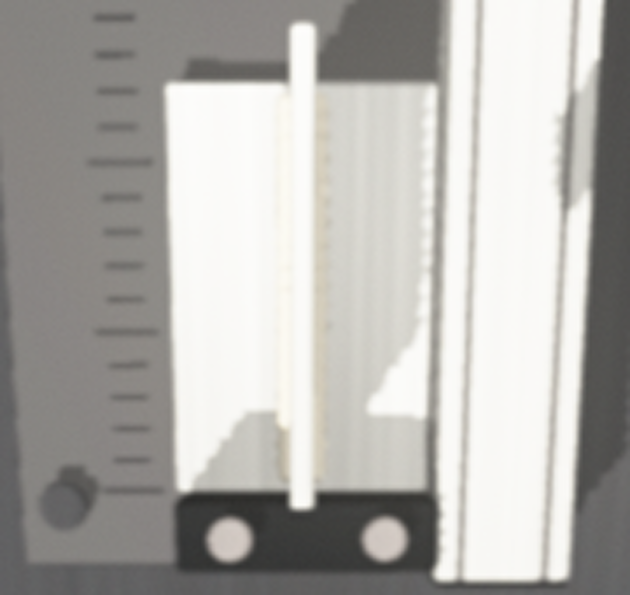

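The zoom shows the sample's base parallel to the fence and butted to the end stop, its left edge in line with the stop block's, so it's home. Next I'll check how close the tool box is to the gripper body when the knob is turned.

Run:
```python
from h import *
np.set_printoptions(precision=4,suppress=True)
t,s=cam("top"),cam("side")
for n,p,q in [("box rim near -y",(349,145),(379,213)),("yellow near",(340,115),(390,175)),("yellow2",(330,86),(409,158)),("box rim near +y",(290,139),(368,163))]:
    print(n,*tri([ray(t,p),ray(s,q)]), onz(t,p,.08))
```

```text
box rim near -y [ 0.7598 -0.0724  0.0396] [np.float64(0.0010050944834684415), np.float64(0.0010050944834682461)] [ 0.7465 -0.0702  0.08  ]
yellow near [ 0.7997 -0.0368  0.1851] [np.float64(0.002103315894793118), np.float64(0.0021033158947932375)] [ 0.8488 -0.0403  0.08  ]
yellow2 [ 0.8779 -0.0059  0.2163] [np.float64(0.00032878973283605444), np.float64(0.0003287897328359138)] [ 0.9517 -0.006   0.08  ]
box rim near +y [0.7679 0.1159 0.1074] [np.float64(0.013377413413837387), np.float64(0.01337741341383722)] [0.7639 0.1199 0.08  ]
```

{"api": "arm_command", "payload": {
  "claw": 0.3,
  "targets": [
    [0.01, 0.07, 0.02, 0.05],
    [0.02, 0.14, 0.02, 0.1],
    [0.03, 0.21, 0.02, 0.16],
    [0.04, 0.28, 0.02, 0.22],
    [0.05, 0.35, 0.02, 0.28],
    [0.07, 0.42, 0.02, 0.34],
    [0.09, 0.48, 0.02, 0.4],
    [0.11, 0.537, 0.02, 0.46]
  ]
}}

```text
time: 9.43
tool_pos: [0.649, 0.0266, 0.1783]
ee_rot: [-3.142, -0.002, 2.568]
wrist_force: [0.2, -0.1, -0.1]
width: 0.0656
finger_force: 0.0
```

{"api": "arm_command", "payload": {
  "targets": [
    [0, 0, 0, 0.06],
    [0, 0, 0, 0.12],
    [0, 0, 0, 0.18],
    [0, 0, 0, 0.228],
    [0, 0, 0, 0.228],
    [0, 0, 0, 0.228]
  ]
}}

```text
time: 9.93
tool_pos: [0.6491, 0.024, 0.1783]
ee_rot: [3.141, -0.001, 3.035]
wrist_force: [-0.6, 0.5, -0.0]
width: 0.066
finger_force: 0.0
```

Run:
```python
from h import *
o=robot.get_obs(); print(o["tool_pos"],o["ee_rot"],o["width"],o["joint_positions"])
a=robot.snapshot("wrist")[:,:,::-1]; np.save("w4.npy",cam("wrist",o)["E"])
cv2.imwrite("pics/w4.png",a)
cv2.imwrite("pics/side4.png",robot.snapshot("side")[:,:,::-1]);cv2.imwrite("pics/top4.png",robot.snapshot("top")[:,:,::-1])
c=cam("wrist",o); print(proj(c,(.65,.021,.1085)))
h=cv2.cvtColor(a.copy(),cv2.COLOR_BGR2HSV); m=((h[...,0]>5)&(h[...,0]<20)&(h[...,1]>180)&(h[...,2]>120)).astype(np.uint8)
n,_,st,ce=cv2.connectedComponentsWithStats(m); print([(st[i],ce[i]) for i in range(1,n) if st[i,4]>150])
```

```text
[0.64912952 0.02401876 0.17827756] [ 3.14124176e+00 -1.47109658e-03  3.03540685e+00] 0.0660320485819521 [-5.04942915e-02  3.17640689e-01  1.15301059e+00  4.34477619e-04
  1.67239065e+00 -1.51506080e+00]
[310.26002258 215.7817335 ]
[(array([304, 178,  16,  70, 831], dtype=int32), array([311.48856799, 212.13477738])), (array([356, 339,  22,  28, 462], dtype=int32), array([365.85281385, 352.84632035]))]
```

The knob's orange wing is where expected: blob centre (311,212) against a projected (310,216). The box rim at x≥0.75 and z≤0.11 clears the gripper body. Descending on the knob.

{"api": "arm_command", "payload": {
  "targets": [
    [0.001, -0.004, -0.06, 0],
    [0.001, -0.004, -0.12, 0],
    [0.001, -0.004, -0.165, 0],
    [0.001, -0.004, -0.183, 0],
    [0.001, -0.004, -0.183, 0],
    [0.001, -0.004, -0.183, 0],
    [0.001, -0.004, -0.183, 0]
  ]
}}

```text
time: 10.67
tool_pos: [0.6517, 0.0205, 0.0899]
ee_rot: [3.141, 0.004, 3.036]
wrist_force: [0.6, 0.1, 0.3]
width: 0.0656
finger_force: 0.0
```

{"api": "arm_command", "payload": {
  "claw": 1,
  "targets": [
    [0, 0, 0, 0],
    [0, 0, 0, 0],
    [0, 0, 0, 0],
    [0, 0, 0, 0],
    [0, 0, 0, 0],
    [0, 0, 0, 0],
    [0, 0, 0, 0],
    [0, 0, 0, 0]
  ]
}}

```text
time: 11.33
tool_pos: [0.6503, 0.0206, 0.0875]
ee_rot: [3.141, -0.0, 3.036]
wrist_force: [0.2, 0.3, 0.4]
width: 0.0159
finger_force: 0.5
```

{"api": "arm_command", "payload": {
  "targets": [
    [0, 0, 0, 0],
    [0, 0, 0, 0]
  ]
}}

```text
time: 11.5
tool_pos: [0.6504, 0.0209, 0.0874]
ee_rot: [3.141, 0.0, 3.036]
wrist_force: [0.1, 2.0, -0.7]
width: 0.0129
finger_force: 29.8
```

{"api": "arm_command", "payload": {
  "targets": [
    [0.001, -0.025, 0, 0],
    [0.002, -0.05, 0, 0],
    [0.003, -0.075, 0, 0],
    [0.003, -0.1, 0, 0],
    [0.004, -0.12, 0, 0],
    [0.004, -0.135, 0, 0],
    [0.004, -0.135, 0, 0],
    [0.004, -0.135, 0, 0]
  ]
}}

```text
time: 12.17
tool_pos: [0.6524, -0.0492, 0.0874]
ee_rot: [-3.139, 0.001, 3.034]
wrist_force: [0.6, -2.5, -2.0]
width: 0.0125
finger_force: 29.8
```

{"api": "arm_command", "payload": {
  "targets": [
    [0, -0.003, 0, 0],
    [0, -0.006, 0, 0],
    [0, -0.006, 0, 0],
    [0, -0.006, 0, 0]
  ]
}}

```text
time: 12.5
tool_pos: [0.6524, -0.0492, 0.0875]
ee_rot: [3.141, 0.0, 3.037]
wrist_force: [1.5, 0.4, -0.9]
width: 0.0128
finger_force: 29.8
```

{"api": "arm_command", "payload": {
  "targets": [
    [0, -0.003, 0, 0],
    [0, -0.006, 0, 0],
    [0, -0.006, 0, 0]
  ]
}}

```text
time: 12.75
tool_pos: [0.6525, -0.0527, 0.0874]
ee_rot: [3.141, 0.0, 3.037]
wrist_force: [2.4, 3.2, -1.5]
width: 0.0127
finger_force: 29.8
```

{"api": "arm_command", "payload": {
  "targets": [
    [0, -0.003, 0, 0],
    [0, -0.004, 0, 0],
    [0, -0.004, 0, 0]
  ]
}}

```text
time: 13.0
tool_pos: [0.6526, -0.055, 0.0874]
ee_rot: [3.141, 0.001, 3.036]
wrist_force: [2.3, 1.5, -1.9]
width: 0.013
finger_force: 29.8
```

{"api": "arm_command", "payload": {
  "targets": [
    [0, -0.003, 0, 0],
    [0, -0.004, 0, 0],
    [0, -0.004, 0, 0]
  ]
}}

```text
time: 13.25
tool_pos: [0.6526, -0.0553, 0.0874]
ee_rot: [3.138, 0.0, 3.037]
wrist_force: [3.6, 5.1, -1.9]
width: 0.0127
finger_force: 29.8
```

{"api": "arm_command", "payload": {
  "targets": [
    [0, -0.002, 0, 0],
    [0, -0.004, 0, 0],
    [0, -0.004, 0, 0],
    [0, -0.004, 0, 0]
  ]
}}

```text
time: 13.58
tool_pos: [0.6526, -0.0554, 0.0875]
ee_rot: [3.135, -0.0, 3.038]
wrist_force: [4.2, 9.2, -1.4]
width: 0.0126
finger_force: 29.8
```

The stop is firmly against the sample. The TCP stalled at -0.055 and the force rose to 9 N. Now turning the knob clockwise.

{"api": "arm_command", "payload": {
  "targets": [
    [0, 0, 0, -0.04],
    [0, 0, 0, -0.08],
    [0, 0, 0, -0.13],
    [0, 0, 0, -0.18],
    [0, 0, 0, -0.23],
    [0, 0, 0, -0.28],
    [0, 0, 0, -0.32],
    [0, 0, 0, -0.36]
  ]
}}

```text
time: 14.25
tool_pos: [0.6525, -0.0555, 0.0874]
ee_rot: [3.138, -0.004, 2.28]
wrist_force: [4.1, 8.1, -2.2]
width: 0.0131
finger_force: 29.9
```

{"api": "arm_command", "payload": {
  "targets": [
    [0, 0, 0, -0.04],
    [0, 0, 0, -0.08],
    [0, 0, 0, -0.12],
    [0, 0, 0, -0.16],
    [0, 0, 0, -0.2],
    [0, 0, 0, -0.24],
    [0, 0, 0, -0.28],
    [0, 0, 0, -0.28]
  ]
}}

```text
time: 14.92
tool_pos: [0.6525, -0.0555, 0.0875]
ee_rot: [3.14, -0.006, 1.695]
wrist_force: [3.0, 8.4, -1.7]
width: 0.013
finger_force: 29.9
```

```bash
python3 -c "
from h import *
o=robot.get_obs(); print(o['tool_pos'],o['ee_rot'],o['wrist_force'],o['wrist_torque'],o['width'])"
```

```text
[ 0.65249814 -0.0554739   0.08746529] [ 3.14049912 -0.00566397  1.69501933] [ 3.00916752  8.42899929 -1.73274275] [ 1.51295519 -0.49317175 -0.13915802] 0.012998168002935899
```

{"api": "arm_command", "payload": {
  "targets": [
    [0, 0, 0, -0.03],
    [0, 0, 0, -0.06],
    [0, 0, 0, -0.08],
    [0, 0, 0, -0.09],
    [0, 0, 0, -0.09]
  ]
}}

```text
time: 15.33
tool_pos: [0.6525, -0.0557, 0.0875]
ee_rot: [3.142, -0.005, 1.51]
wrist_force: [2.5, 7.2, -1.3]
width: 0.0128
finger_force: 31.0
```

```bash
python3 -c "
from h import *
o=robot.get_obs(); print(o['tool_pos'],o['ee_rot'],o['wrist_force'],o['wrist_torque'],o['width'])"
```

```text
[ 0.65251689 -0.05573526  0.08749375] [ 3.14150622 -0.00500825  1.51030887] [ 2.52957758  7.16774175 -1.3155593 ] [ 1.38145738 -0.49656434  0.65233391] 0.012828749513180516
```

The reaction torque jumped to 0.65 N m, which is the end of the thread. Releasing, lifting away and checking.

{"api": "arm_command", "payload": {
  "claw": 0.65,
  "targets": [
    [0, 0, 0, 0],
    [0, 0, 0, 0],
    [0, 0, 0, 0],
    [0, 0, 0, 0],
    [0, 0, 0, 0]
  ]
}}

```text
time: 15.75
tool_pos: [0.6521, -0.0597, 0.0877]
ee_rot: [-3.141, 0.001, 1.507]
wrist_force: [-0.1, 0.7, 0.7]
width: 0.0327
finger_force: 0.0
```

{"api": "arm_command", "payload": {
  "targets": [
    [0, 0, 0.05, 0],
    [0, 0, 0.12, 0],
    [0, -0.06, 0.2, 0],
    [-0.04, -0.14, 0.24, 0],
    [-0.08, -0.22, 0.24, 0],
    [-0.12, -0.3, 0.24, 0],
    [-0.12, -0.34, 0.24, 0],
    [-0.12, -0.34, 0.24, 0]
  ]
}}

```text
time: 16.42
tool_pos: [0.5898, -0.2363, 0.2081]
ee_rot: [-3.141, 0.005, 1.499]
wrist_force: [-0.7, 0.5, -0.1]
width: 0.033
finger_force: 0.0
```

{"api": "arm_command", "payload": {
  "targets": [
    [0, 0, 0, 0],
    [0, 0, 0, 0],
    [0, 0, 0, 0]
  ]
}}

```text
time: 16.67
tool_pos: [0.5926, -0.2278, 0.2074]
ee_rot: [-3.141, -0.001, 1.509]
wrist_force: [-0.3, -0.4, 0.5]
width: 0.0328
finger_force: 0.0
```

Run:
```python
from h import *
o=robot.get_obs(); print(o["tool_pos"],o["ee_rot"])
a=robot.snapshot("wrist")[:,:,::-1]; np.save("w5.npy",cam("wrist",o)["E"]); cv2.imwrite("pics/w5.png",a)
cv2.imwrite("pics/z5.png",cv2.resize(a[:240,190:470],None,fx=2.5,fy=2.5,interpolation=cv2.INTER_CUBIC))
```

```text
[ 0.59260633 -0.22784961  0.20736166] [-3.14142440e+00 -5.46124782e-04  1.50858233e+00]
```

View pics/z5.png

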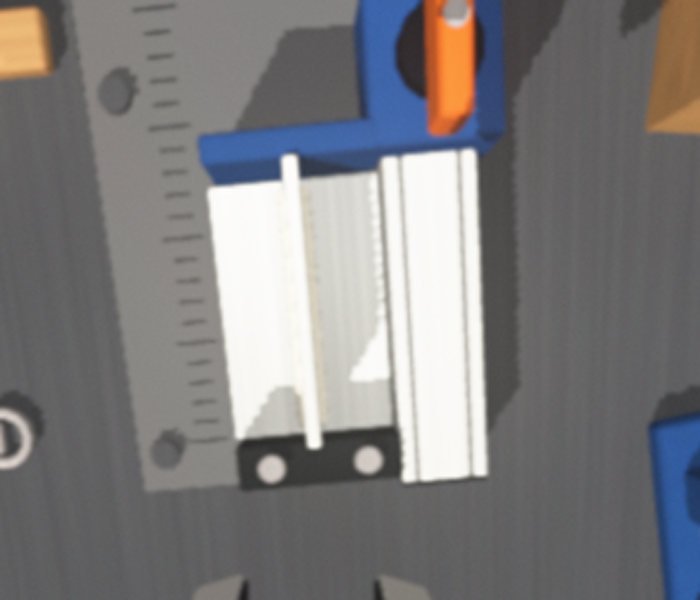

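The picture shows the sample in the corner against fence and end stop. The blue plate touches its other end (zoom row ~183), and the orange wing at (450,65) lies along the fence.

```bash
python3 -c "
from bench import robot
print(robot.close_job())"
```

```text
the job is handed in; nothing more can be done
None
```

The job is handed in at about 17 s: the sample lies home against the fence and end stop, the sliding stop touches its other end, and the clamp knob is turned to the end of its thread.

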